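Turn the console round and reset it with the stylus

ROBOT

A 6-joint arm with a two-finger parallel gripper is mounted at the origin on the work surface. World frame = base frame: x ahead of the robot, y to its left, z up, the work surface at z = 0. Lengths are in mm, angles in rad, forces in N, time in s.
With the tool pointing down it reaches from about 350 to 875 mm from the base axis. Payload 4.2 kg.
Tool frame: the origin (TCP) lies at the very end of the fingers, on their centre line; the grasp point (between the pads) lies 19 mm behind it (arm.pinch_z is the distance from the TCP to the grasp point, in mm); x points along the fingers, y is the direction in which the jaws open and shut, and the axes are right-handed (so a half turn about x gives the same grasp; the last joint's range is limited). The gripper opens to 85 mm and grips with 20 to 120 N. Pads are 22 mm wide; open, the fingers measure 114 mm over their backs; the gripper's body (76 mm by 85 mm) begins 54 mm behind the grasp point. The pads swing forward as they close: fully open they stand 13 mm farther back than shut.
Start: joints at [1.422, 0.385, 0.008, 0, -1.194, -0.259], TCP at [247.836, 573.739, 206.212] pointing down, gripper open.
Joint ranges: [-3.14, 3.14], [-1.21, 2.06], [-1.07, 1.41], [-3.16, 2.05], [-2.99, -0.16], [-3.1, 3.1]. Speed limits (rad/s): [2.79, 2.79, 3.14, 3.14, 3.14, 3.14].

INTERFACE

Orientations are given as a unit quaternion [x, y, z, w].
In Python, from bench import arm gives the robot as it stands.
- The arm moves only by the tool drive_tool, never from a script. Its argument "motion" is a list of rows, each a list of 4 numbers: the shift along the tool's x, y, z in mm, then the turn about the tool's x in degrees. In form: [[dx, dy, dz, spin], ...]. A call has 1 to 10 rows; each row shifts and turns the commanded pose from where the row before left it, along the tool's axes as they then stand; what a row does not reach is not made up. A row lasts 1/12 s, in which the tool goes at most 41.7 mm and 7.16 degrees, less where a joint would pass 70% of its speed; a pose out of reach is approached as far as the arm can. A call with a gripper value outside its range is refused whole. "grip" is the finger opening in mm, from 0 to 85.4, set as the call begins (left out, the last holds). The fingers move at their own pace and stop on an object; the grip force is fixed at half the most. Time passes only in rows, so rows that do not move let the fingers close. It gives the time, the measured TCP pose, the force and the opening at its end, in the units of the state.
- arm.read_state(): the state, without advancing time (a new reading comes with each control period).
- arm.get_image(name): name is "side" or "top"; returns the picture (480x640x3 uint8, red, green, blue); there is no depth.
- arm.calibration(name): a dict with "K" (3x3 intrinsics, pixels), "eye" and "attitude" of the camera in the world. Camera axes: x right, y up, looking along -z (the intrinsics and any distortion apply to the point x, -y, -z); pixel columns grow to the right and rows downward; lengths in mm; the calibration is good to about 2 mm. A picture is of the moment at which its call begins. calibration takes no time and is no camera call.
- arm.job_done(): hands the job in, once; it reports no verdict.
The state is a dict: "clock": time; "joints": joint angles; "joint_vel": joint speeds; "joint_efforts": joint torques, N m; "position": TCP position; "ee_rot": TCP orientation; "contact_force": force on the tool from outside, world axes, zero at the start; "wrist_torque": the same for the moment, N m; "gripper_width": finger opening in mm.
Only numpy, scipy, OpenCV 4.12 (cv2) and the standard library are available. Lean on these libraries where they do the work, as an engineer would, in place of code of your own. Each camera call takes 0.05 s, during which the arm holds its last target. There are 200 camera calls.

TASK

Bring the turntable round by its upright handle until the console's sloping panel faces straight to the robot's edge of the bench. Take the stylus from the tool block and with its tip gently press the button inside the reset hole, straight along the hole, fully in for at least one second, then let it spring back. Put the stylus back, upright and fully down, in a free hole of the tool block; leave the screwdriver and the cover alone.

Things in the scene. Friction and masses are not known exactly. Their poses are not given: they have to be found in the camera images.
- turntable: Round turntable standing fixed on the bench; origin on its axis at bench height, x pointing away from the robot (world x), z up. Its disc, 240 mm across, top 28 mm above the bench, turns endlessly both ways about the vertical axis through this origin, stays where it is left (drag about 0.3 N m).
- handle_grip (a point): Upright black handle on the disc's rim: a round sleeve 16 mm across that spins freely on its stud, 106 mm from the turntable's axis, from 33 to 83 mm above the bench; this point is on its axis, 64 mm up. Seen by someone facing the panel it stands left of the console, with 46 mm free between them.
- console: Black wedge-shaped desk console with grey cheeks, 114 deep, 104 wide, 85 mm high, screwed on the middle of the disc; origin under its middle, on the turntable's axis. x points out of its back (its panel faces -x), z up. The panel rises to the back at 32 degrees, with display, keys and, right of the keys, the reset hole. It faces the robot's edge of the bench when x lies along the turntable's x.
- reset_hole (a point): Centre of the reset hole's mouth, on the panel's face in a square metal trim 26 mm wide, some 75 mm above the bench; z points out along the hole's axis (32 degrees off vertical). Hole 14 mm across, chamfer 2 mm. At its bottom is a white button 11 mm across, its top 6 to 12 mm below the face: different in each unit, not measured.
- reset_button (a joint): Travel of the button into the hole, m: 0 out, 0.006 fully in. It springs back. It takes about 2 N to start it and 6.5 N to hold it fully in, against a hard stop; over 25 N harms it.
- stylus_grip (a point): Grey stylus, 142 mm long, some 60 g, tip down in an end hole of the block; point in the middle of its handle, 104 mm above the tip, z from tip to handle. Handle square, 16 x 16 x 76 mm, its sides along the block's; below it a round finger guard 26 mm across, 4 mm thick, that rests on the block; then a shaft 62 mm long, 7 mm across, with a round tip.
- rack: Grey metal tool block fixed on the bench, 150 x 48 x 66 mm (x, y, z); origin in the middle of its underside. Three vertical through holes, 13 mm across with a 2 mm chamfer, at x = -48, 0 and 48 mm along its own x axis; one is empty.
- driver_grip (a point): Bystander: black screwdriver with a round bulging handle 31 mm across, standing in the other end hole of the block, its top 151 mm above the bench; point 114 mm above the bench.
- cover: Bystander: loose black plastic cover, open upward, 125 x 105 x 34 mm, lying on the bench; origin in the middle of its underside.
Things that resemble listed ones, but are neither listed nor needed, are in the scene too. Several things have the shape of the rack; the one meant has the colours described above.

How it is judged (in metres and radians):
On the way, in this order (a step that is already met when the one before it is completed fails the run):
1. the turntable is turned so that the panel faces the robot's edge of the bench, within 0.3 rad (angle between the x axis of console and the x axis of turntable, either way round below 0.3 rad and x of reset_hole in the frame of turntable below 0 m), for 0.2 s.
2. with the panel so facing, the tip of the stylus holds the button in, at least 4 of its 6 mm, for one second (all of step 1 and value of joint reset_button above 0.004 m and contact force between stylus and reset_button above 0.5 N), for 1 s.
At the end, for the whole second after the job is handed in: The panel faces the robot's edge of the bench within 0.3 rad, the button is out again (within 1 mm), and the stylus stands at rest in a hole of the tool block, upright within 0.12 rad and fully down on its finger guard (within 4 mm), released (all of step 1 and value of joint reset_button below 0.001 m and z of stylus_grip in the frame of rack between 0.104 and 0.112 m and y of stylus_grip in the frame of rack between -0.01 and 0.01 m and x of stylus_grip in the frame of rack between -0.06 and 0.06 m and angle between stylus_grip's own z axis and vertical below 0.12 rad and linear speed of stylus below 0.02 m/s); the robot touches nothing.
It fails at once if the stylus bears on the console or its button with more than 25 N (contact force between stylus and console above 25 N).
It fails at once if the screwdriver is moved by more than 15 mm (distance of driver_grip from where it was at the start of the episode above 0.015 m).
It fails at once if the cover is moved by more than 20 mm (distance of cover from where it was at the start of the episode above 0.02 m).
It also fails if it takes over 67 s, if anything falls off the work surface, if the arm or the gripper's body presses on something with over 40 N, if the wrist force passes 120 N, or if a joint passes its speed limit or range.

## Working session

There is one attempt and no reset: what is moved stays moved. The work goes in short steps, Python scripts to look and compute and a tool call to move; the robot and the scene stay as the last step left them, time stands still between calls to the robot, and variables do not carry over. Pictures are saved under pics/ and viewed, about 8 in all and at most 12, crops included, and the job is handed in when it is done.

Besides the shell and the picture viewer there is one more tool, called as name(argument=value, ...) on one line, values as JSON. drive_tool: Moves the arm, as the interface text tells. Its arguments: {"type":"object","properties":{"motion":{"type":"array"},"grip":{"type":"number"}},"required":["motion"]}

```bash
mkdir -p pics; ls
python3 - <<'E'
from bench import arm
import cv2
for n in("side","top"):
    cv2.imwrite(f"pics/{n}0.png",arm.get_image(n)[:,:,::-1]); print(n,arm.calibration(n))
print(arm.read_state(),arm.pinch_z)
E
```

```text
pics
side {'K': array([[545.09865903,   0.        , 325.13781185],
       [  0.        , 545.09865903, 239.7493708 ],
       [  0.        ,   0.        ,   1.        ]]), 'eye': array([ 137.14051036, -964.13137815,  798.41546322]), 'attitude': array([ 0.45772694, -0.09376213, -0.19185939,  0.86306702])}
top {'K': array([[585.0014805 ,   0.        , 320.8303441 ],
       [  0.        , 585.0014805 , 245.07565502],
       [  0.        ,   0.        ,   1.        ]]), 'eye': array([ 252.34491292,  -53.27139324, 1448.57136924]), 'attitude': array([-0.07321463,  0.07470133,  0.70385246, -0.70260305])}
{'clock': 0.1, 'joints': array([ 1.42157844e+00,  3.85481124e-01,  6.76466342e-03, -4.06078656e-04,
       -1.19399867e+00, -2.58616117e-01]), 'joint_vel': array([-0.00110584, -0.00129936,  0.00364582,  0.00132527,  0.00027353,
       -0.00104835]), 'joint_efforts': array([-7.51367443e-04, -3.93319702e+01,  1.88929796e+01,  4.19794500e+00,
       -2.58243381e-03,  7.71117186e-06]), 'position': array([247.64861516, 573.22635709, 205.23527687]), 'ee_rot': array([-0.69234893,  0.14393034,  0.69254125,  0.14256098]), 'contact_force': array([-0.87028892,  0.20442835, -0.86532751]), 'wrist_torque': array([ 0.04825834, -0.02796895,  0.03251415]), 'gripper_width': 85.13323258093465} 18.700000000000003
```

View pics/side0.png

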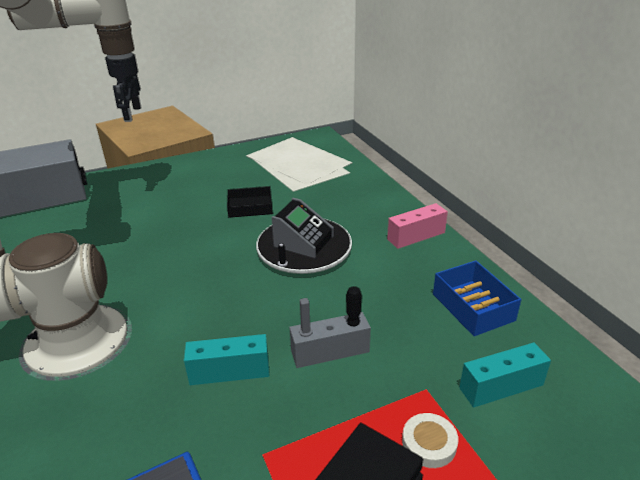

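View pics/top0.png

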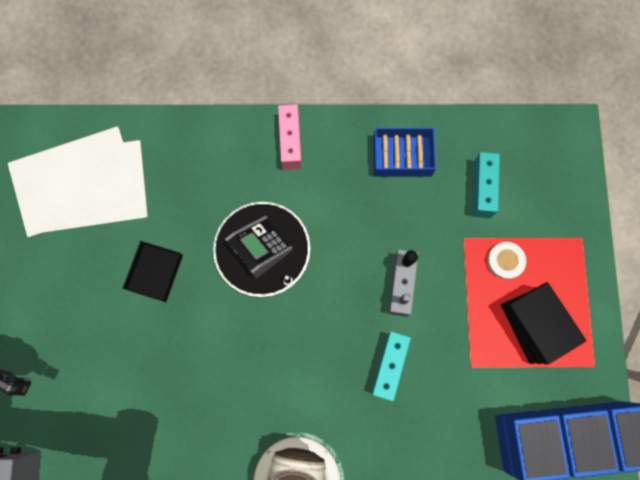

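```bash
cat > h.py <<'E'
import numpy as np, cv2
from bench import arm
from scipy.spatial.transform import Rotation as R
def ray(n,p):
    c=arm.calibration(n);K=c["K"]
    d=np.array([(p[0]-K[0,2])/K[0,0],-(p[1]-K[1,2])/K[1,1],-1.])
    return c["eye"],R.from_quat(c["attitude"]).apply(d)
def onz(n,p,z):
    e,d=ray(n,p); return e+d*(z-e[2])/d[2]
def tri(ps,pt):
    e1,d1=ray("side",ps);e2,d2=ray("top",pt)
    s=np.linalg.lstsq(np.c_[d1,-d2],e2-e1,rcond=None)[0]
    a,b=e1+s[0]*d1,e2+s[1]*d2
    return (a+b)/2,np.linalg.norm(a-b)
def proj(n,X):
    c=arm.calibration(n);q=R.from_quat(c["attitude"]).inv().apply(np.asarray(X,float)-c["eye"]);K=c["K"]
    return np.array([K[0,0]*q[0]/-q[2]+K[0,2],K[1,1]*q[1]/q[2]+K[1,2]])
def crop(n,im,x,y,w,h,s):
    cv2.imwrite(f"pics/{n}.png",cv2.resize(im[y:y+h,x:x+w,::-1],None,fx=s,fy=s,interpolation=cv2.INTER_CUBIC))
E
python3 - <<'E'
import cv2
from h import *
s=cv2.imread("pics/side0.png");t=cv2.imread("pics/top0.png")
a=cv2.resize(s[185:370,245:385],None,fx=3.2,fy=3.2,interpolation=2)   # 448x592
b=cv2.resize(t[195:305,205:317],None,fx=3,fy=3,interpolation=2)
d=cv2.resize(t[240:325,375:435],None,fx=3,fy=3,interpolation=2)
o=np.zeros((592,790,3),np.uint8);o[:592,:448]=a;o[:330,450:786]=b;o[332:587,450:630]=d
cv2.imwrite("pics/c1.png",o)
E
```

```text
(no output)
```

View pics/c1.png

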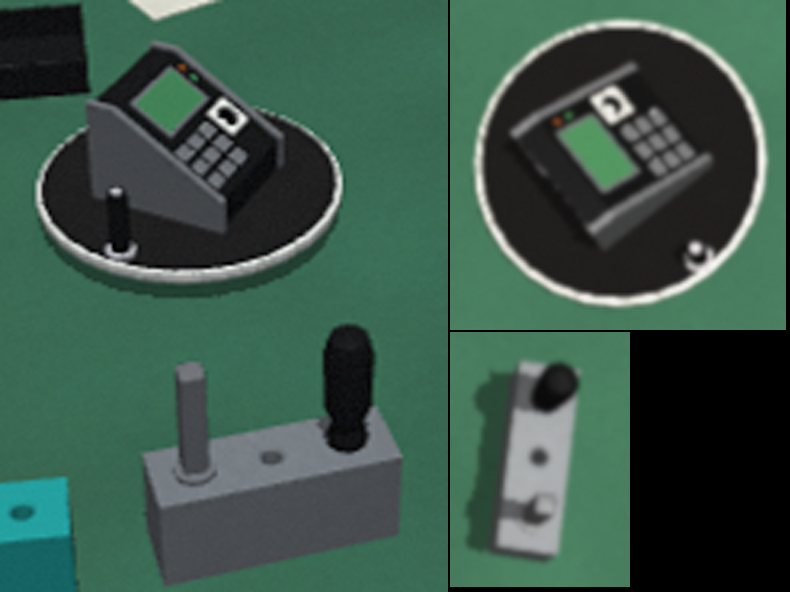

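Run:
```python
from h import *
np.set_printoptions(precision=1,suppress=True)
S=lambda x,y:(x/3.2+245,y/3.2+185)
B=lambda x,y:((x-450)/3+205,y/3+195)
D=lambda x,y:((x-450)/3+375,(y-332)/3+240)
for n,a,b in[("handletop",S(117,190),B(695,246)),("styltop",S(190,370),D(545,503)),("guard",S(194,470),D(540,508)),("hole",S(272,457),D(539,456)),("drvtop",S(348,332),D(562,376)),("trim",S(228,116),B(611,105)),("cornerNL",S(145,453),D(497,548))]:
    print(n,*tri(a,b))
# disc rim fit
im=arm.get_image("top")
for p in[(474,162),(766,162),(620,20),(620,305)]: print(onz("top",B(*p),28))
for p in [(518,362),(580,370),(497,548),(556,556)]: print("rack",onz("top",D(*p),66))
print("drop",onz("top",D(539,456),66))
for p in[(511,131),(635,66),(710,157),(600,242)]: print("con",onz("top",B(*p),85),onz("top",B(*p),30))
print(proj("top",[0,0,0]))
```

```text
handletop [467.5  24.2  80. ] 2.3118317409389664
styltop [ 412.1 -248.9  141.6] 2.3394905670401522
guard [ 413.4 -254.7   68.9] 5.088716506510623
hole [ 459.5 -257.3   61.5] 2.294574403712005
drvtop [ 507.  -263.8  147.3] 0.9321842857795838
trim [584.8  93.4  71.1] 4.029558605609392
cornerNL [ 388.4 -222.1   62.9] 6.8513012876205
[545.  210.7  28. ]
[544.6 -30.5  28. ]
[666.6  92.4  28. ]
[426.2  87.8  28. ]
rack [ 534.  -241.8   66. ]
rack [ 527.3 -291.5   66. ]
rack [ 384.7 -220.9   66. ]
rack [ 378.4 -267.1   66. ]
drop [ 457.7 -256.3   66. ]
con [558.4 171.6  85. ] [570.7 180.6  30. ]
con [611.7  73.8  85. ] [626.2  78.9  30. ]
con [537.  13.  85.] [548.5  15.7  30. ]
con [468.9  98.8  85. ] [477.6 105.   30. ]
[297.  480.2]
```

```bash
cat >> h.py <<'E'
def to_tool(target,yaw=None):
    """shift in tool axes and spin to bring TCP to target with tool y at world yaw (deg, mod 180)"""
    s=arm.read_state();r=R.from_quat(s["ee_rot"]);M=r.as_matrix()
    a=np.degrees(np.arctan2(M[1,1],M[0,1]));d=r.inv().apply(np.asarray(target)-s["position"])
    print("t %.2f"%s["clock"],"pos",s["position"].round(1),"yaw_y %.1f"%a,"j",s["joints"].round(2),"F",s["contact_force"].round(1),"w %.1f"%s["gripper_width"])
    print("x axis",M[:,0].round(3),"shift",d.round(1),"spin",None if yaw is None else round((a-yaw+90)%180-90,1))
E
python3 -c "
from h import *
to_tool([466,23,206],130)"
```

```text
t 0.15 pos [247.7 573.3 205.4] yaw_y -113.4 j [ 1.42  0.39  0.01 -0.   -1.19 -0.26] F [-0.3 -0.2 -0.3] w 85.4
x axis [-0.001 -0.001 -1.   ] shift [ 1.000e-01  4.185e+02 -4.187e+02] spin -63.4
```

drive_tool(motion=[[0, 26, -26, 0], [0, 26, -26, 0], [0, 26, -26, 0], [0, 26, -26, 0], [0, 26, -26, 0], [0, 26, -26, 0], [0, 26, -26, 0], [0, 26, -26, 0], [0, 26, -26, 0], [0, 26, -26, 0]], grip=50)

```text
clock: 0.98
position: [383.4, 230.1, 206.2]
ee_rot: [-0.692, 0.143, 0.693, 0.143]
contact_force: [1.1, 0.4, 0.4]
gripper_width: 50.1
```

drive_tool(motion=[[0, 26, -26, 0], [0, 26, -26, 0], [0, 26, -26, 0], [0, 26, -26, 0], [0, 26, -26, 0], [0, 26, -26, 0], [0, 0, 0, -7], [0, 0, 0, -7], [0, 0, 0, -7], [0, 0, 0, -7]])

```text
clock: 1.82
position: [464.5, 26.3, 205.9]
ee_rot: [-0.706, -0.03, 0.707, -0.03]
contact_force: [0.0, -0.6, 0.1]
gripper_width: 50.2
```

drive_tool(motion=[[0, 0, 0, -7], [0, 0, 0, -7], [0, 0, 0, -7], [0, 0, 0, -7], [0, 0, 0, -7], [0, 0, 0, 0]])

```text
clock: 2.32
position: [464.5, 26.8, 206.0]
ee_rot: [-0.665, -0.24, 0.665, -0.24]
contact_force: [0.2, 0.8, 0.4]
gripper_width: 49.9
```

```bash
python3 -c "
from h import *
to_tool([466,23,44],130)"
```

```text
t 2.32 pos [464.5  26.8 206. ] yaw_y -50.3 j [ 0.41  0.11 -0.37 -0.   -1.1   1.86] F [0.2 0.8 0.4] w 49.9
x axis [-0.001 -0.    -1.   ] shift [162.    4.    1.2] spin -0.3
```

drive_tool(motion=[[27, 1, 0, 0], [27, 1, 0, 0], [27, 1, 1, 0], [27, 1, 0, 0], [27, 0, 0, 0], [15, 0, 0, 0], [12, 0, 0, 0], [0, 0, 0, 0]])

```text
clock: 2.98
position: [464.5, 22.4, 41.7]
ee_rot: [-0.663, -0.239, 0.668, -0.239]
contact_force: [-0.7, -0.3, -0.4]
gripper_width: 49.8
```

Run:
```python
from h import *
to_tool([466,23,44],130)
s=arm.get_image("side");t=arm.get_image("top")
a=cv2.resize(s[170:290,240:360],None,fx=3.2,fy=3.2,interpolation=2)
b=cv2.resize(t[195:315,205:325],None,fx=3.2,fy=3.2,interpolation=2)
cv2.imwrite("pics/c2.png",np.hstack([a,b])[:,:,::-1])
```

```text
t 2.98 pos [464.5  22.4  41.7] yaw_y -50.6 j [ 0.4   0.32 -0.58 -0.   -0.67  1.86] F [-0.7 -0.3 -0.4] w 49.8
x axis [-0.006 -0.002 -1.   ] shift [-2.3  0.5 -1.5] spin -0.6
```

View pics/c2.png

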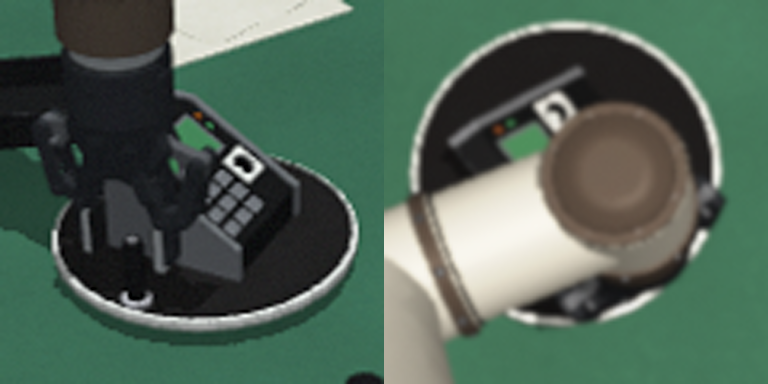

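Run:
```python
from h import *
f=lambda X:((proj("side",X)-[240,170])*3.2).round(0)
for z in(33,47,64,83):print(z,f([464.5,22.4,z]))
y=np.radians(-50.6);u=np.array([np.cos(y),np.sin(y),0])
for z in(42,50,55): print([f(np.array([464.5,22.4,z])+k*25*u) for k in(-1,1)])
for h in[(466,23),(460,18),(455,12)]: print(h,f([*h,83]),f([*h,33]))
c=R.from_euler('z',-50.6,degrees=True)
```

```text
33 [132. 293.]
47 [131. 278.]
64 [130. 259.]
83 [128. 237.]
[array([102., 275.]), array([161., 292.])]
[array([101., 266.]), array([161., 283.])]
[array([101., 260.]), array([160., 277.])]
(466, 23) [130. 236.] [134. 292.]
(460, 18) [124. 242.] [129. 298.]
(455, 12) [121. 248.] [125. 304.]
```

drive_tool(motion=[[0, 0, 0, 0], [0, 0, 0, 0], [0, 0, 0, 0], [0, 0, 0, 0], [0, 0, 0, 0], [0, 0, 0, 0]], grip=21)

```text
clock: 3.58
position: [466.7, 23.2, 44.5]
ee_rot: [0.665, 0.24, -0.665, 0.24]
contact_force: [0.4, -1.6, 0.5]
gripper_width: 21.1
```

Run:
```python
from h import *
to_tool([466,23,44],130)
s=arm.get_image("side")
crop("c3",s,245,190,100,90,6)
f=lambda X:((proj("side",X)-[245,190])*6).round(0)
for z in(42,50,60):print(z,f([464.5,22.4,z]))
```

```text
t 3.58 pos [466.7  23.2  44.5] yaw_y -50.4 j [ 0.4   0.32 -0.58 -0.   -0.67  1.86] F [ 0.4 -1.6  0.5] w 21.1
x axis [ 0.001  0.    -1.   ] shift [ 0.5 -0.2  0.7] spin -0.4
42 [217. 411.]
50 [215. 394.]
60 [214. 374.]
```

View pics/c3.png

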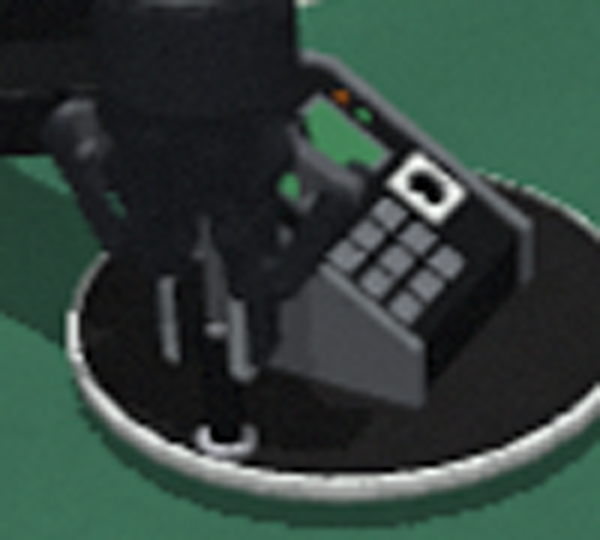

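drive_tool(motion=[[0, 0, 0, 0], [0, 0, 0, 0], [0, 0, 0, 0], [0, 0, 0, 0]], grip=10)

```text
clock: 3.97
position: [466.8, 23.1, 44.6]
ee_rot: [0.665, 0.24, -0.665, 0.24]
contact_force: [-0.3, -0.6, 5.1]
gripper_width: 13.1
```

Run:
```python
from h import *
to_tool([466,23,44],130)
```

```text
t 3.97 pos [466.8  23.1  44.6] yaw_y -50.4 j [ 0.4   0.32 -0.58  0.   -0.67  1.86] F [-0.3 -0.6  5.1] w 13.1
x axis [ 0.001 -0.    -1.   ] shift [ 0.6 -0.4  0.6] spin -0.4
```

Run:
```python
from h import *
s=arm.get_image("side")
crop("c4",s,255,220,60,50,10)
o=lambda x,y,z:onz("side",(x/6+245,y/6+190),z).round(1)
print("base",o(226,440,30),o(226,440,33),"top",o(217,328,83))
print("pads",[ (z,o(172,360,z),o(242,375,z)) for z in(45,52,60)])
f=lambda X:((proj("side",X)-[255,220])*10).round(0)
y=np.radians(-50.4);u=np.array([np.cos(y),np.sin(y),0]);v=np.array([-u[1],u[0],0])
for z in(44,55,63,70):print(z,[f(np.array([466.7,23.2,z])+k*6.5*u+m*11*v) for k in(-1,1) for m in(-1,1)])
```

```text
base [466.1  18.3  30. ] [464.9  14.5  33. ] top [466.1  19.3  83. ]
pads [(45, array([459.4,  58.4,  45. ]), array([480.9,  36.7,  45. ])), (52, array([456.4,  48.9,  52. ]), array([477.7,  27.4,  52. ])), (60, array([453. ,  38.1,  60. ]), array([474. ,  16.7,  60. ]))]
44 [array([221., 392.]), array([267., 342.]), array([269., 406.]), array([315., 356.])]
55 [array([218., 354.]), array([264., 304.]), array([266., 368.]), array([313., 318.])]
63 [array([215., 326.]), array([262., 277.]), array([264., 340.]), array([311., 290.])]
70 [array([213., 302.]), array([261., 252.]), array([262., 315.]), array([309., 265.])]
```

View pics/c4.png

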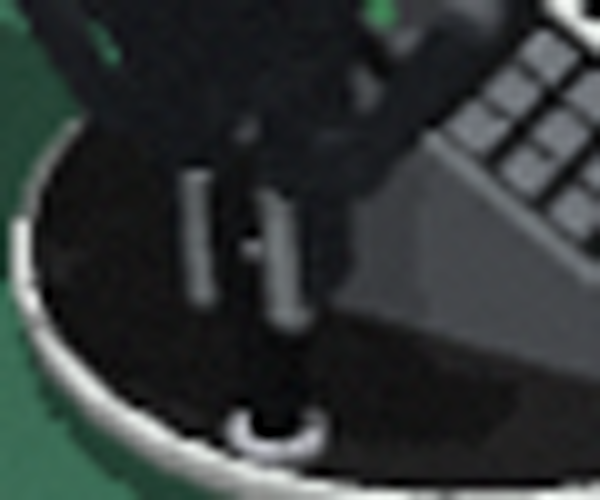

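drive_tool(motion=[[-1, 0, 0, 0], [0, 0, 1, 0], [0, 0, 1, 0], [0, 0, 0, 0]], grip=19)

```text
clock: 4.35
position: [464.5, 21.8, 44.9]
ee_rot: [-0.665, -0.24, 0.665, -0.24]
contact_force: [-0.9, -0.6, 0.6]
gripper_width: 19.0
```

drive_tool(motion=[[0, -2, 0, 0], [0, -5, 0, 2], [0, -7.4, -0.26, 4], [0, -7.4, -0.26, 4], [0, -7.4, -0.26, 4], [0, -7.4, -0.26, 4], [0, -7.4, -0.26, 4], [0, -7.4, -0.26, 4], [0, -7.4, -0.26, 4], [0, -7.4, -0.26, 4]])

```text
clock: 5.18
position: [438.4, 81.3, 45.1]
ee_rot: [-0.706, -0.033, 0.707, -0.034]
contact_force: [0.4, -2.1, -0.9]
gripper_width: 19.0
```

Run:
```python
from h import *
to_tool([466,23,44],130)
s=arm.get_image("side");t=arm.get_image("top")
a=cv2.resize(s[170:290,240:360],None,fx=3.2,fy=3.2,interpolation=2)
b=cv2.resize(t[195:315,205:325],None,fx=3.2,fy=3.2,interpolation=2)
cv2.imwrite("pics/c5.png",np.hstack([a,b])[:,:,::-1])
```

```text
t 5.18 pos [438.4  81.3  45.1] yaw_y -84.6 j [ 0.55  0.29 -0.63  0.   -0.66  1.11] F [ 0.4 -2.1 -0.9] w 19.0
x axis [-0.001 -0.001 -1.   ] shift [  1.1  60.7 -22. ] spin -34.6
```

View pics/c5.png

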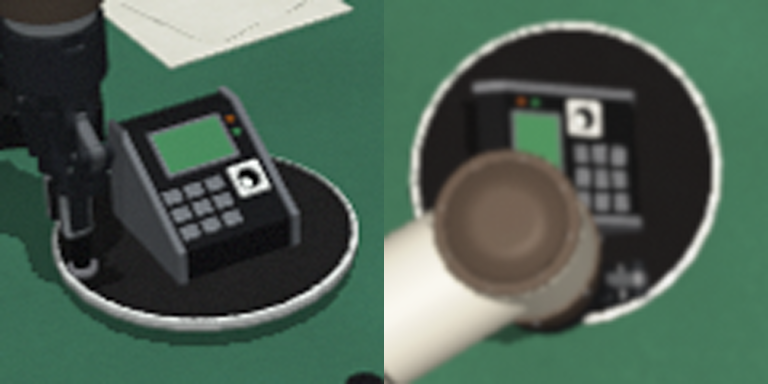

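drive_tool(motion=[[0, -7.4, -0.3, 4], [0, -7.4, -0.3, 4], [0, -7.4, -0.3, 4], [0, -7.4, -0.3, 4], [0, -7.4, -0.3, 4], [0, -7.4, -0.3, 4], [0, -7.4, -0.3, 4], [0, -7.4, -0.3, 4], [0, -7.4, -0.3, 4], [0, -7.4, -0.3, 4]])

```text
clock: 6.12
position: [455.8, 150.5, 44.9]
ee_rot: [-0.674, 0.211, 0.676, 0.208]
contact_force: [-1.6, -2.1, 2.0]
gripper_width: 19.1
```

drive_tool(motion=[[0, -7.4, -0.3, 4], [0, -7.4, -0.3, 4], [0, -7.4, -0.3, 4], [0, -7.4, -0.3, 4], [0, -7.4, -0.3, 4], [0, -7.4, -0.3, 4], [0, -7.4, -0.3, 4], [0, -7.4, -0.3, 4], [0, -7.4, -0.3, 4], [0, -7.4, -0.3, 4]])

```text
clock: 6.95
position: [515.2, 192.9, 44.7]
ee_rot: [-0.562, 0.429, 0.564, 0.427]
contact_force: [-3.2, -0.6, 3.5]
gripper_width: 19.1
```

Run:
```python
from h import *
to_tool([546,196,44],0)
```

```text
t 6.95 pos [515.2 192.9  44.7] yaw_y -164.5 j [ 0.65  0.43 -0.38 -0.   -0.76 -0.38] F [-3.2 -0.6  3.5] w 19.1
x axis [-0.004 -0.002 -1.   ] shift [  0.6 -30.5  -5.2] spin 15.5
```

drive_tool(motion=[[0, -7.4, -0.3, 4], [0, -7.4, -0.3, 4], [0, -7.4, -0.3, 4], [0, -7.4, -0.3, 3.5], [0, -3, -0.2, 0], [0, 0, 0, 0], [0, 0, 0, 0]])

```text
clock: 7.53
position: [549.0, 197.3, 45.0]
ee_rot: [0.501, -0.499, -0.501, -0.499]
contact_force: [0.2, 0.3, -0.2]
gripper_width: 18.6
```

drive_tool(motion=[[0, 1.5, 0, 0], [0, 0, 0, 0], [0, 0, 0, 0], [-10, 0, 0, 0], [-30, 0, 0, 0], [-35, 0, 0, 0], [-35, 0, 0, 0], [-30, 0, 0, 0]], grip=50)

```text
clock: 8.2
position: [547.8, 197.5, 188.7]
ee_rot: [0.501, -0.498, -0.5, -0.5]
contact_force: [0.9, 0.7, -0.3]
gripper_width: 50.2
```

Run:
```python
from h import *
to_tool([411,-249,190],81.3)
s=arm.get_image("side")
crop("c6",s,230,170,130,120,5)
```

```text
t 8.20 pos [547.8 197.5 188.7] yaw_y -179.8 j [ 0.62  0.32 -0.13  0.   -1.11 -0.62] F [ 0.9  0.7 -0.3] w 50.2
x axis [ 0.003  0.001 -1.   ] shift [  -2.1  138.2 -446. ] spin -81.1
```

View pics/c6.png

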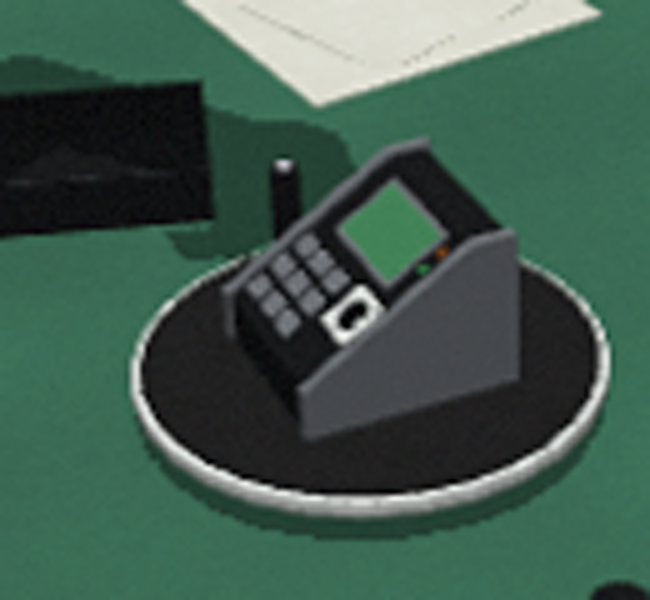

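drive_tool(motion=[[-2, 13.8, -38, 0], [0, 12, -38, 0], [0, 11.5, -38, 0], [0, 11.5, -38, 0], [0, 11.5, -38, 0], [0, 11.5, -38, 0], [0, 11.5, -38, 0], [0, 11.5, -38, 0], [0, 11.5, -38, 0], [0, 11.5, -38, 0]], grip=50)

```text
clock: 9.08
position: [429.6, -184.5, 188.2]
ee_rot: [0.501, -0.499, -0.5, -0.5]
contact_force: [1.0, -0.4, 1.2]
gripper_width: 50.1
```

drive_tool(motion=[[0, 12, -38, 0], [0, 12, -28, 0], [0, 0, 0, -7], [0, 0, 0, -7], [0, 0, 0, -7], [0, 0, 0, -7], [0, 0, 0, -7], [0, 0, 0, -7], [0, 0, 0, -7], [0, 0, 0, -7]])

```text
clock: 9.92
position: [406.6, -249.0, 187.9]
ee_rot: [0.677, -0.204, -0.677, -0.204]
contact_force: [-0.6, 0.0, -0.6]
gripper_width: 49.8
```

drive_tool(motion=[[0, 0, 0, -7], [0, 0, 0, -7], [0, 0, 0, -7], [0, 0, 0, -4], [0, 0, 0, 0]])

```text
clock: 10.33
position: [406.6, -248.9, 187.8]
ee_rot: [0.705, -0.054, -0.705, -0.054]
contact_force: [0.0, 0.0, -0.2]
gripper_width: 50.0
```

Run:
```python
from h import *
to_tool([411,-249,88],81.3)
s=arm.get_image("side");t=arm.get_image("top")
cv2.imwrite("pics/s7.png",s[:,:,::-1]);cv2.imwrite("pics/t7.png",t[:,:,::-1])
a=cv2.resize(s[190:290,245:325],None,fx=4,fy=4,interpolation=2)
a2=cv2.resize(s[180:280,255:355],None,fx=5,fy=5,interpolation=2)[:,:400]
b=cv2.resize(t[195:305,205:317],None,fx=3.5,fy=3.5,interpolation=2)
c=cv2.resize(s[265:385,270:390],None,fx=1.6,fy=1.6,interpolation=2)
o=np.zeros((600,800,3),np.uint8);o[:500,:400]=a2;o[:385,400:792]=b;o[390:582,420:612]=c
cv2.imwrite("pics/c7.png",o[:,:,::-1])
```

```text
t 10.33 pos [ 406.6 -248.9  187.8] yaw_y -98.8 j [-0.21  0.15 -0.37  0.   -1.05  1.62] F [ 0.   0.  -0.2] w 50.0
x axis [ 0.001 -0.    -1.   ] shift [99.8 -0.6 -4.2] spin -0.1
```

View pics/c7.png

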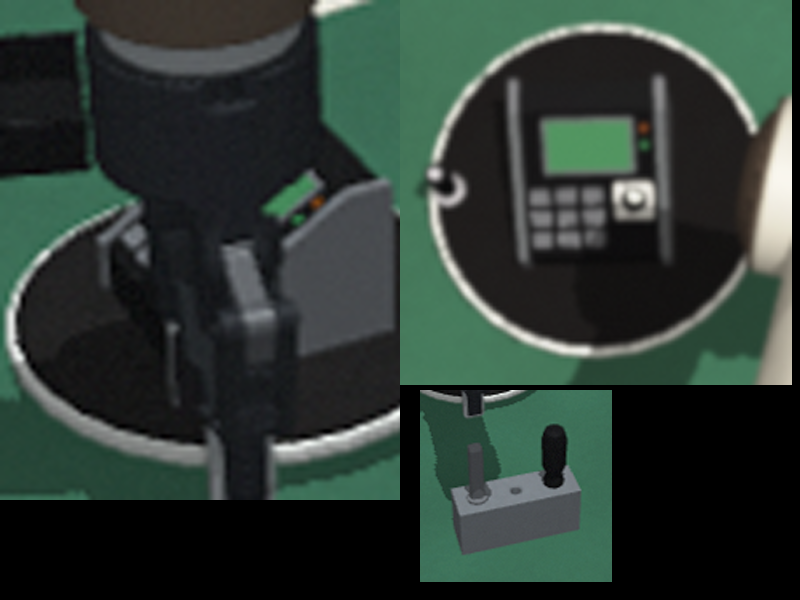

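Run:
```python
from h import *
T=lambda x,y:((x-400)/3.5+205,y/3.5+195)
S=lambda x,y:(x/5+230,y/5+170)
print("trim",tri(S(352,316),T(633,200)))
print("onz75",onz("top",T(633,200),75))
# display corners & dirs
print("disp bl,br",onz("top",T(548,174),80),onz("top",T(635,171),80), "tl tr",onz("top",T(543,118),95),onz("top",T(631,117),95))
print("tri bl",tri(S(343,233),T(548,174)),"br",tri(S(393,282),T(635,171)))
print("handle",onz("top",T(436,173),83))
print("disc",[onz("top",T(*p),28) for p in((431,188),(762,188),(600,24),(600,355))])
print("hole in image:",tri(S(352,316),T(632,200)))
```

```text
trim (array([529.58183687,  61.54184539,  70.65509196]), np.float64(2.700616127617636))
onz75 [527.3771409   61.49097005  75.        ]
disp bl,br [544.58535885 119.42441303  80.        ] [546.58887728  60.02041793  80.        ] tl tr [580.31154795 121.87028511  95.        ] [580.92015934  62.07358347  95.        ]
tri bl (array([547.26457415, 118.70215235,  80.60169494]), np.float64(5.673856677305138)) br (array([548.48433221,  58.75249056,  85.92643864]), np.float64(6.415367547213151))
handle [544.76179536 195.40394749  83.        ]
disc [array([545.68193917, 208.57300377,  28.        ]), array([545.31065373, -25.8111073 ,  28.        ]), array([666.14299769,  91.19993322,  28.        ]), array([426.78089289,  86.67867475,  28.        ])]
hole in image: (array([529.76623288,  62.25073801,  70.15267444]), np.float64(2.8680274099118095))
```

drive_tool(motion=[[15, 0, -2, 0], [15, 0, -2, 0], [15, -0.5, 0, 0], [15, 0, 0, 0], [15, 0, 0, 0], [10, 0, 0, 0], [10, 0, 0, 0], [5, 0, 0, 0], [0, 0, 0, 0]])

```text
clock: 11.18
position: [409.9, -248.9, 86.3]
ee_rot: [-0.704, 0.055, 0.706, 0.055]
contact_force: [-0.2, -0.2, 0.4]
gripper_width: 50.0
```

Run:
```python
from h import *
to_tool([411,-249,88],81.3)
s=arm.get_image("side")
crop("c8",s,260,255,130,120,5)
```

```text
t 11.18 pos [ 409.9 -248.9   86.3] yaw_y -98.9 j [-0.21  0.27 -0.5  -0.   -0.8   1.62] F [-0.2 -0.2  0.4] w 50.0
x axis [-0.002  0.001 -1.   ] shift [-1.7 -0.1 -1.1] spin -0.2
```

View pics/c8.png

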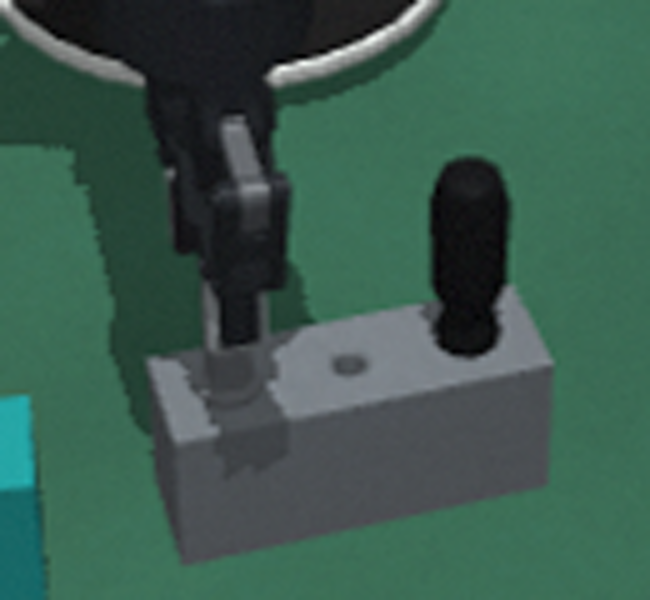

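drive_tool(motion=[[0, 0, -1, 0], [0, 0, 0, 0], [0, 0, 0, 0], [0, 0, 0, 0], [0, 0, 0, 0], [0, 0, 0, 0], [0, 0, 0, 0]], grip=5)

```text
clock: 11.82
position: [412.3, -249.5, 88.0]
ee_rot: [0.706, -0.055, -0.704, -0.054]
contact_force: [-0.6, 1.1, 6.3]
gripper_width: 15.3
```

drive_tool(motion=[[-5, 0, 0, 0], [-10, 0, 0, 0], [-12, 0, 0, 0], [-12, 0, 0, 0], [-9, 0, 0, 0], [0, 0, 0, 0]])

```text
clock: 12.32
position: [412.5, -249.6, 136.8]
ee_rot: [0.706, -0.055, -0.704, -0.054]
contact_force: [0.6, -0.4, -0.8]
gripper_width: 15.4
```

Run:
```python
from h import *
to_tool([411,-249,88],81.3)
```

```text
t 12.32 pos [ 412.5 -249.6  136.8] yaw_y -98.9 j [-0.21  0.21 -0.44  0.   -0.92  1.62] F [ 0.6 -0.4 -0.8] w 15.4
x axis [ 0.003 -0.001 -1.   ] shift [48.8 -0.3  1.8] spin -0.2
```

drive_tool(motion=[[0, 0, 3, 0], [0, 0, 4.3, 0], [0.3, 0, 4.3, 0], [0.7, 0, 4.3, 0], [0.8, 0, 4.2, 0], [0.9, 0, 4.2, 0], [1.2, 0, 4.1, 0], [0, 0, 0, 0]])

```text
clock: 12.98
position: [383.2, -244.9, 131.5]
ee_rot: [0.705, -0.055, -0.705, -0.055]
contact_force: [4.0, -0.1, 1.9]
gripper_width: 15.3
```

drive_tool(motion=[[1.4, 0, 4, 0], [1.6, 0, 3.9, 0], [1.8, 0, 3.9, 0], [2, 0, 3.7, 0], [2.2, 0, 3.6, 0], [2.4, 0, 3.4, 0], [0, 0, 0, 0]])

```text
clock: 13.57
position: [360.4, -241.2, 119.3]
ee_rot: [-0.705, 0.055, 0.705, 0.055]
contact_force: [4.7, -1.1, 0.8]
gripper_width: 15.1
```

Run:
```python
from h import *
to_tool([361,-242,123],81.3)
s=arm.get_image("side")
crop("c9",s,240,240,130,120,5)
```

```text
t 13.57 pos [ 360.4 -241.2  119.3] yaw_y -98.9 j [-0.21  0.15 -0.56 -0.   -0.86  1.63] F [ 4.7 -1.1  0.8] w 15.1
x axis [-0.001  0.    -1.   ] shift [-3.7  0.7 -0.7] spin -0.2
```

View pics/c9.png

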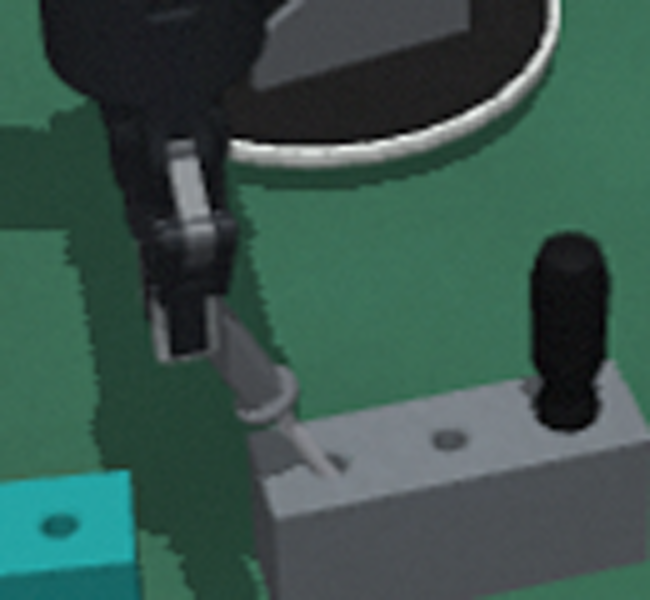

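drive_tool(motion=[[-7, 0, 4.3, 0], [-7, 0, 4.3, 0], [-7, 0, 4.3, 0], [-7, 0, 4.3, 0], [-7, 0, 4.3, 0], [-15, 0, 0, 0], [-15, 0, 0, 0], [-15, 0, 0, 0], [0, 0, 0, -5], [0, 0, 0, -5]])

```text
clock: 14.45
position: [338.3, -237.7, 200.1]
ee_rot: [-0.706, -0.009, 0.708, -0.008]
contact_force: [-0.5, 0.2, -1.0]
gripper_width: 15.1
```

drive_tool(motion=[[0, -24.7, -10.7, 0], [0, -24.7, -10.7, 0], [0, -24.7, -10.7, 0], [0, -24.7, -10.7, 0], [0, -24.7, -10.7, 0], [0, -24.7, -10.7, 0], [0, -24.7, -10.7, 0], [0, -24.7, -10.7, 0], [0, -24.7, -10.7, 0], [0, -24.7, -10.7, 0]])

```text
clock: 15.28
position: [440.2, 11.4, 199.1]
ee_rot: [-0.705, -0.006, 0.709, -0.007]
contact_force: [0.8, 0.3, -0.3]
gripper_width: 15.3
```

drive_tool(motion=[[0, -24.7, -10.7, 0], [0, -24.7, -10.7, 0], [15, 0, 0, 0], [10, 0, 0, 0], [0, 0, 0, 0], [0, 0, 0, 0]])

```text
clock: 15.78
position: [460.9, 59.9, 174.0]
ee_rot: [-0.706, -0.006, 0.709, -0.008]
contact_force: [0.9, -0.4, -1.1]
gripper_width: 14.8
```

Run:
```python
from h import *
to_tool([462,60.4,160.4],-89)
s=arm.get_image("side");t=arm.get_image("top")
a=cv2.resize(s[150:270,255:355],None,fx=5,fy=5,interpolation=2)
b=cv2.resize(t[215:295,240:300],None,fx=5,fy=5,interpolation=2)
o=np.zeros((600,800,3),np.uint8);o[:,:500]=a;o[:400,500:]=b
cv2.imwrite("pics/c10.png",o[:,:,::-1])
```

```text
t 15.78 pos [460.9  59.9 174. ] yaw_y -88.9 j [ 0.48  0.14 -0.41 -0.   -1.02  1.11] F [ 0.9 -0.4 -1.1] w 14.8
x axis [-0.004 -0.002 -1.   ] shift [13.6 -0.5 -1.1] spin 0.1
```

View pics/c10.png

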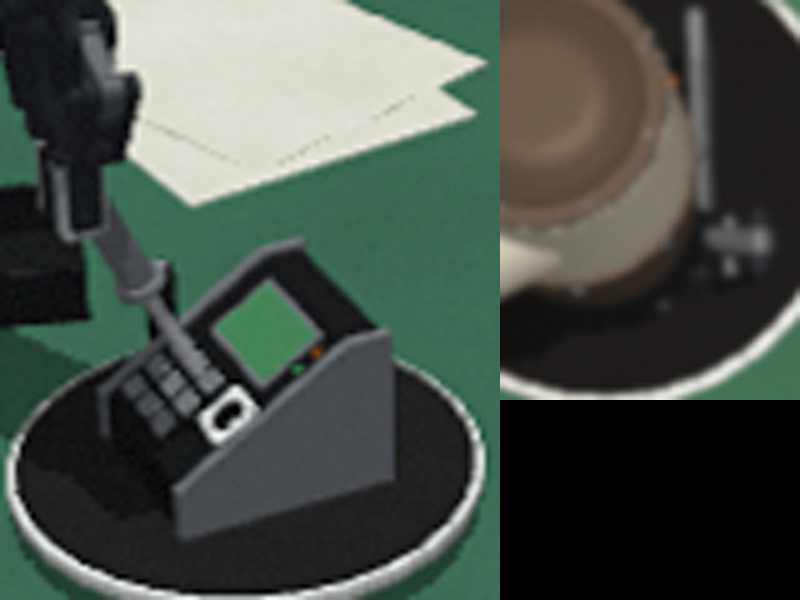

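Run:
```python
from h import *
from scipy.optimize import least_squares
C=lambda x,y:np.array([x/5+255,y/5+150])
g=np.array([460.9,59.9,192.7]);ps=np.radians(-88.9)
zt=np.array([np.sin(ps),-np.cos(ps),0])
def pts(th,L): 
    a=zt*np.sin(th)+np.array([0,0,np.cos(th)]); return g-L*a,g-(L-64)*a
c=lambda X:(proj("side",X)-[255,150])*5
for d in(28,30,32,34,36):
    t,u=pts(np.radians(d),102.7); print(d,t.round(1),c(t).round(0),c(u).round(0))
print("hole pred",c([527.3,61.5,75]),c([528.8,61.5,75]), "obs 230,415")
for z in (73,75,77):print(onz("side",C(230,415),z))
# edge: rim front/back points of disc for bias
print("disc rim",c([546,90-120,28]),c([546-120,90,28]),c([666,90,28]),c([546,210,28]))
```

```text
28 [509.1  60.8 102. ] [182. 373.] [116. 285.]
30 [512.2  60.9 103.8] [188. 368.] [118. 283.]
32 [515.3  60.9 105.6] [194. 363.] [120. 281.]
34 [518.3  61.  107.6] [200. 358.] [123. 279.]
36 [521.3  61.1 109.6] [205. 353.] [125. 277.]
hole pred [219.58301459 410.37414709] [222.46282902 409.62514495] obs 230,415
[531.36206422  58.40476926  73.        ]
[530.27517933  55.58559543  75.        ]
[529.18829444  52.76642159  77.        ]
disc rim [335.00456031 581.50951682] [  8.70015266 511.90297743] [450.74305862 394.24701467] [149.79568128 337.320284  ]
```

Run:
```python
from h import *
s=arm.get_image("side")
cv2.imwrite("pics/s11.png",s[:,:,::-1])
crop("c11",s,260,178,70,66,9)
c=lambda X:(proj("side",X)-[260,178])*9
a=np.array([-.53,-.01,.848]);g=np.array([460.9,59.9,192.7])
print([c(g-L*a).round(0) for L in(0,36.7,40.7,102.7)],c(g),c([527.3,61.5,75]))
```

```text
[array([ 87., 160.]), array([167., 249.]), array([176., 259.]), array([304., 402.])] [ 86.94816542 160.11333219] [350.24942625 486.67346476]
```

Run:
```python
import cv2
g=cv2.imread("pics/s11.png",0)
print("     "+" ".join(f"{x:3d}" for x in range(274,312)))
for y in range(194,240): print(y," ".join(f"{v:3d}" for v in g[y,274:312]))
```

```text
274 275 276 277 278 279 280 281 282 283 284 285 286 287 288 289 290 291 292 293 294 295 296 297 298 299 300 301 302 303 304 305 306 307 308 309 310 311
194  19  42  59  70  59  58  73  89  93  93  92  91  92  91  91  90  93  91  91  92  92  93  94  93  93  91  90  92  92  92  91  90  89  90  90  88  87  86
195  87  84  71  61  59  59  67  86  93  90  91  93  92  91  91  91  91  92  91  92  93  93  93  91  90  90  91  90  91  91  89  87  87  89  90  89  89  89
196  77  67  62  60  60  58  66  81  90  93  94  92  91  93  92  91  90  92  91  92  92  91  92  90  91  91  91  91  90  92  90  91  89  88  89  89  88  88
197  63  56  60  61  59  60  65  77  82  89  93  92  93  91  93  92  92  91  92  91  91  92  91  91  91  89  91  90  91  90  89  89  88  89  90  89  86  87
198  81  64  60  61  59  59  66  73  76  86  94  93  92  93  91  93  92  91  92  89  89  90  90  91  90  90  90  89  91  91  90  88  89  86  92 101 104 111
199  91  79  56  60  59  60  65  73  73  79  91  93  92  91  93  91  92  92  93  93  93  92  91  90  91  90  89  89  90  91  89  89  98 110 119 118 109 100
200  93  86 
[... 5527 characters left out ...]
  11  24 127 195 158  82  19 108 192 202 146 116 104  86  74  69  73  70  71
236  25  44  52  20  11  14   7  16  14  16  12  29  59  70  41  15  20  23  23  20  19  53 157 225 214 208 210 183 123 110  96  78  71  71  72  72  73  73
237  21  27  37  21  11  10  15  12  10  17  15  14  29  37  17  14  24  25  26  24  24  13  99 197 238 222 160 113 103  95  76  70  71  73  73  72  72  72
238  18  16  21  18  13   9  18  11  11  17  16  19  14  17  22  24  24  25  25  23  24  21  38 113 165 140  94  99  90  68  70  71  71  71  72  72  70  71
239  20  21  17  18  13  11  13  14  16  14  14  15  18  26  26  24  25  26  22  23  24  21  18  35  74  99 100  90  73  68  71  72  72  72  72  72  71  73
```

Run:
```python
from h import *
c=lambda X:((proj("side",X)-[255,150])*5).round(0)
for y in(40,52,67,80):
  for dx in(-11,11): print(y,dx,c([460.9+dx,y,174]),c([460.9+dx,y,195]))
c9=lambda X:((proj("side",X)-[240,240])*5).round(0)
print("c9 fingers",[c9([360.4+dx,-241.2+dy,119.3]) for dx in(-11,11) for dy in(-8,-16)], "hole",c9([412,-249.3,66]),c9([458,-256,66]),"rackcorner", c9([378.4,-267.1,66]))
c8=lambda X:((proj("side",X)-[260,255])*5).round(0)
print("c8 fingers",[c8([409.9+dx,-248.9-25,86.3]) for dx in(-11,11)],"guard",c8([411,-249,70]))
```

```text
40 -11 [ 68. 291.] [ 65. 250.]
40 11 [115. 280.] [112. 239.]
52 -11 [ 59. 278.] [ 56. 238.]
52 11 [105. 268.] [102. 227.]
67 -11 [ 48. 263.] [ 44. 223.]
67 11 [ 94. 252.] [ 91. 212.]
80 -11 [ 39. 250.] [ 35. 210.]
80 11 [ 84. 240.] [ 81. 200.]
c9 fingers [array([163., 400.]), array([170., 414.]), array([219., 382.]), array([227., 396.])] hole [326. 455.] [442. 430.] rackcorner [262. 512.]
c8 fingers [array([217., 393.]), array([272., 375.])] guard [223. 373.]
```

drive_tool(motion=[[0, -0.6, 3, 0], [0, 0, 3, 0], [4.2, 0, -2.7, 0], [4.2, 0, -2.7, 0], [4.2, 0, -2.7, 0], [4.2, 0, -2.7, 0], [3.4, 0, -2.1, 0], [0, 0, 0, 0], [0, 0, 0, 0]])

```text
clock: 16.68
position: [469.5, 61.4, 154.2]
ee_rot: [-0.707, -0.007, 0.707, -0.007]
contact_force: [-1.3, 0.2, -1.2]
gripper_width: 14.9
```

Run:
```python
from h import *
to_tool([468,60,154],-89)
s=arm.get_image("side");cv2.imwrite("pics/s12.png",s[:,:,::-1])
g=cv2.cvtColor(s,cv2.COLOR_RGB2GRAY)
print("     "+" ".join(f"{x:3d}" for x in range(284,310)))
for y in range(214,240): print(y," ".join(f"{v:3d}" for v in g[y,284:310]))
```

```text
t 16.68 pos [469.5  61.4 154.2] yaw_y -88.9 j [ 0.47  0.18 -0.43  0.   -0.97  1.12] F [-1.3  0.2 -1.2] w 14.9
x axis [-0.001 -0.001 -1.   ] shift [0.2 1.4 1.5] spin 0.1
     284 285 286 287 288 289 290 291 292 293 294 295 296 297 298 299 300 301 302 303 304 305 306 307 308 309
214  68  85 113 111 102  82  73  67  66  54  26  24  21  39  81 108 109 107 106 107 107 107 108 107 107 107
215  69  75  93  95  77  85  85  54  31  22  22  24  30  75 110 110 108 107 108 108 108 108 108 105 107 108
216  64  60  60  79  91 101  91  60  29  17  21  21  23  77 118 110 108 106 107 107 107 107 107 107 106 108
217  72  28  49  72  85 101  98  89  67  30  21  25  25  48  91 116 109 106 107 106 106 107 107 107 107 109
218  89  62  69  60  59  87 103 100 102  91  24  23  22  25  55  97 117 111 105 107 107 107 108 107 108 108
219  81  71  62  36  32  74 101 107 122  98  24  22  24  19  30  58  99 115 108 105 106 107 107 107 108 106
220  69  58  44  36  14  47  87 109 124 121 101  74  17  22  21  27  59  99 113 108 106 106 108 106 107 107
221  55  54  74  61  29  19  55  91 118 131 131  98  51  19  25  2
[... 1285 characters left out ...]
  94  29  11   5  64 107 167 212 142 111 107  92  75
234  27  57  73  73  76  68  28  10  15  14  63 159 207 135   0   2  64 163 221 202 156 115 108  92  74  72
235  16  50  77  76  71  42  17  13  20  15  25 130 194 160  85  21 109 191 203 145 116 105  85  74  70  71
236  15  32  62  68  42  19  15  17  26  25  19  55 158 226 214 211 210 184 124 110  97  79  73  72  72  73
237  15  18  29  37  19  12  17  19  23  24  22  17 101 197 238 220 161 113 104  97  75  71  72  73  73  72
238  10  13  15  19  16  16  23  24  26  24  22  21  38 112 164 141  94  99  89  70  71  72  71  72  71  73
239  16  18  16  12  20  21  25  24  22  27  27  22  18  35  76  99 101  91  74  70  71  72  73  74  74  73
```

drive_tool(motion=[[1.4, 0, -0.85, 0], [1.4, 0, -0.85, 0], [1.4, 0, -0.85, 0], [1.4, 0, -0.85, 0], [1.4, 0, -0.85, 0], [0, 0, 0, 0]])

```text
clock: 17.23
position: [473.7, 61.6, 147.4]
ee_rot: [-0.707, -0.007, 0.707, -0.007]
contact_force: [-0.1, -0.1, -0.4]
gripper_width: 15.2
```

drive_tool(motion=[[0.85, 0, -0.53, 0], [0.85, 0, -0.53, 0], [0.85, 0, -0.53, 0], [0, 0, 0, 0], [0, 0, 0, 0]])

```text
clock: 17.65
position: [475.3, 61.6, 145.1]
ee_rot: [-0.707, -0.007, 0.707, -0.007]
contact_force: [0.1, 0.3, -2.1]
gripper_width: 15.2
```

drive_tool(motion=[[0.85, 0, -0.53, 0], [0.85, 0, -0.53, 0], [0.85, 0, -0.53, 0], [0, 0, 0, 0], [0, 0, 0, 0]])

```text
clock: 18.07
position: [476.9, 61.7, 142.5]
ee_rot: [-0.707, -0.007, 0.707, -0.007]
contact_force: [0.6, 0.1, -0.3]
gripper_width: 15.4
```

drive_tool(motion=[[0.85, 0, -0.53, 0], [0.85, 0, -0.53, 0], [0, 0, 0, 0], [0, 0, 0, 0]])

```text
clock: 18.4
position: [478.0, 61.7, 140.8]
ee_rot: [-0.707, -0.007, 0.707, -0.007]
contact_force: [0.7, 0.0, -0.6]
gripper_width: 15.1
```

drive_tool(motion=[[0.85, 0, -0.53, 0], [0.85, 0, -0.53, 0], [0, 0, 0, 0], [0, 0, 0, 0]])

```text
clock: 18.73
position: [479.1, 61.7, 139.4]
ee_rot: [-0.707, -0.007, 0.707, -0.007]
contact_force: [-0.7, 0.1, 0.0]
gripper_width: 15.1
```

drive_tool(motion=[[0.85, 0, -0.53, 0], [0.5, 0, -0.3, 0], [0, 0, 0, 0], [0, 0, 0, 0]])

```text
clock: 19.07
position: [479.9, 61.7, 138.0]
ee_rot: [0.707, 0.007, -0.707, 0.007]
contact_force: [-1.3, -0.6, 1.7]
gripper_width: 15.0
```

drive_tool(motion=[[0.85, 0, -0.53, 0], [0, 0, 0, 0], [0, 0, 0, 0]])

```text
clock: 19.32
position: [480.5, 61.8, 137.1]
ee_rot: [0.707, 0.007, -0.707, 0.007]
contact_force: [-1.7, 1.0, 2.5]
gripper_width: 15.4
```

drive_tool(motion=[[0.85, 0, -0.53, 0], [0, 0, 0, 0], [0, 0, 0, 0]])

```text
clock: 19.57
position: [481.0, 61.8, 136.2]
ee_rot: [-0.707, -0.007, 0.707, -0.007]
contact_force: [-1.7, -0.6, 3.4]
gripper_width: 15.4
```

drive_tool(motion=[[0.85, 0, -0.53, 0], [0, 0, 0, 0], [0, 0, 0, 0]])

```text
clock: 19.82
position: [481.5, 61.8, 135.4]
ee_rot: [0.707, 0.007, -0.707, 0.007]
contact_force: [-2.8, 0.4, 4.9]
gripper_width: 15.2
```

drive_tool(motion=[[0.85, 0, -0.53, 0], [0, 0, 0, 0], [0, 0, 0, 0]])

```text
clock: 20.07
position: [482.0, 61.8, 134.5]
ee_rot: [0.707, 0.007, -0.707, 0.007]
contact_force: [-3.5, 0.0, 4.5]
gripper_width: 15.3
```

drive_tool(motion=[[0.6, 0, -0.35, 0], [0, 0, 0, 0], [0, 0, 0, 0]])

```text
clock: 20.32
position: [482.3, 61.8, 134.1]
ee_rot: [-0.707, -0.007, 0.707, -0.007]
contact_force: [-2.8, 0.9, 5.6]
gripper_width: 14.6
```

drive_tool(motion=[[0.5, 0, -0.3, 0], [0, 0, 0, 0], [0, 0, 0, 0]])

```text
clock: 20.57
position: [482.5, 61.7, 134.0]
ee_rot: [-0.707, -0.007, 0.707, -0.007]
contact_force: [-4.3, -0.6, 8.0]
gripper_width: 15.3
```

drive_tool(motion=[[0.5, 0, -0.3, 0], [0, 0, 0, 0], [0, 0, 0, 0]])

```text
clock: 20.82
position: [482.6, 61.7, 133.9]
ee_rot: [-0.707, -0.007, 0.707, -0.007]
contact_force: [-5.5, 0.8, 11.2]
gripper_width: 15.3
```

drive_tool(motion=[[0, 0, 0, 0], [0, 0, 0, 0], [0, 0, 0, 0], [0, 0, 0, 0], [0, 0, 0, 0], [0, 0, 0, 0], [0, 0, 0, 0], [0, 0, 0, 0], [0, 0, 0, 0], [0, 0, 0, 0]])

```text
clock: 21.65
position: [482.6, 61.7, 133.9]
ee_rot: [-0.707, -0.007, 0.707, -0.007]
contact_force: [-5.4, 1.3, 10.9]
gripper_width: 15.3
```

drive_tool(motion=[[0, 0, 0, 0], [0, 0, 0, 0], [0, 0, 0, 0], [0, 0, 0, 0], [0, 0, 0, 0], [0, 0, 0, 0], [0, 0, 0, 0], [0, 0, 0, 0]])

```text
clock: 22.32
position: [482.6, 61.7, 133.9]
ee_rot: [-0.707, -0.007, 0.707, -0.007]
contact_force: [-6.0, 0.4, 10.3]
gripper_width: 15.3
```

drive_tool(motion=[[-0.85, 0, 0.53, 0], [-1.7, 0, 1.06, 0], [-1.7, 0, 1.06, 0], [-2.5, 0, 1.6, 0], [-3.4, 0, 2.1, 0], [-3.4, 0, 2.1, 0], [-5, 0, 3.2, 0], [-8.5, 0, 5.3, 0], [-17, 0, 10.6, 0], [-17, 0, 10.6, 0]])

```text
clock: 23.15
position: [443.9, 60.8, 194.3]
ee_rot: [-0.707, -0.007, 0.708, -0.007]
contact_force: [-0.5, -0.1, -0.8]
gripper_width: 14.9
```

Run:
```python
from h import *
to_tool([338.3,-237.7,200.1],-98.9)
```

```text
t 23.15 pos [443.9  60.8 194.3] yaw_y -88.9 j [ 0.5   0.09 -0.42 -0.   -1.06  1.09] F [-0.5 -0.1 -0.8] w 14.9
x axis [-0.001 -0.001 -1.   ] shift [ -5.4 296.4 111.4] spin 10.0
```

drive_tool(motion=[[-2, 24.7, 9.3, 0], [-2, 24.7, 9.3, 0], [-1.4, 24.7, 9.3, 0], [0, 24.7, 9.3, 0], [0, 24.7, 9.3, 0], [0, 24.7, 9.3, 0], [0, 24.7, 9.3, 0], [0, 24.7, 9.3, 0], [0, 24.7, 9.3, 0], [0, 24.7, 9.3, 0]])

```text
clock: 23.98
position: [355.9, -188.7, 200.0]
ee_rot: [0.708, 0.007, -0.707, 0.007]
contact_force: [0.7, -0.6, -0.7]
gripper_width: 14.9
```

drive_tool(motion=[[0, 24.7, 9.3, 0], [0, 24.7, 9.1, 0], [0, 0, 0, 5], [0, 0, 0, 5], [0, 0, 0, 0], [0, 0, 0, 0], [0, 0, 0, 0]])

```text
clock: 24.57
position: [339.3, -237.2, 199.6]
ee_rot: [0.705, -0.054, -0.705, -0.054]
contact_force: [0.6, 0.5, -0.3]
gripper_width: 15.1
```

Run:
```python
from h import *
to_tool([338.6,-238,155],-98.9)
```

```text
t 24.57 pos [ 339.3 -237.2  199.6] yaw_y -98.7 j [-0.21  0.02 -0.48 -0.   -1.07  1.63] F [ 0.6  0.5 -0.3] w 15.1
x axis [ 0.001 -0.    -1.   ] shift [44.6  0.9  0.6] spin 0.2
```

drive_tool(motion=[[15, 0.8, -0.5, 0], [15, 0, 0, 0], [14, 0, 0, 0], [0, 0, 0, 0], [7, 0, -4.3, 0], [7, 0, -4.3, 0], [0, 0, 0, 0]])

```text
clock: 25.15
position: [348.9, -239.6, 140.7]
ee_rot: [-0.705, 0.054, 0.705, 0.054]
contact_force: [-0.2, -1.1, -0.8]
gripper_width: 15.1
```

drive_tool(motion=[[3.5, 0, -2.2, 0], [3.5, 0, -2.2, 0], [3.5, 0, -2.2, 0], [0, 0, 0, 0]])

```text
clock: 25.48
position: [356.0, -240.9, 130.6]
ee_rot: [0.706, -0.055, -0.704, -0.055]
contact_force: [2.1, 0.1, 0.1]
gripper_width: 15.3
```

drive_tool(motion=[[3.5, 0, -2.2, 0], [3.5, 0, -2.2, 0], [3.5, 0, -2.2, 0], [0, 0, 0, 0]])

```text
clock: 25.82
position: [361.3, -241.6, 119.4]
ee_rot: [-0.705, 0.055, 0.705, 0.055]
contact_force: [1.6, 0.6, -1.5]
gripper_width: 15.3
```

Run:
```python
from h import *
to_tool([361.4,-241.3,120],-98.9)
s=arm.get_image("side");cv2.imwrite("pics/s13.png",s[:,:,::-1])
g=cv2.cvtColor(s,cv2.COLOR_RGB2GRAY)
print("     "+" ".join(f"{x:3d}" for x in range(286,318)))
for y in range(312,344): print(y," ".join(f"{v:3d}" for v in g[y,286:318]))
```

```text
t 25.82 pos [ 361.3 -241.6  119.4] yaw_y -98.9 j [-0.21  0.15 -0.56 -0.   -0.86  1.63] F [ 1.6  0.6 -1.5] w 15.3
x axis [-0.001  0.    -1.   ] shift [-0.6 -0.3 -0. ] spin 0.0
     286 287 288 289 290 291 292 293 294 295 296 297 298 299 300 301 302 303 304 305 306 307 308 309 310 311 312 313 314 315 316 317
312  66  74  75  75  75  79  81  79  70  58  51  56  76  92  91  91  91  91  92  90  90  90  92  91  92  90  91  91  92  91  92  92
313  65  73  74  75  75  76  80  80  76  89 105  87  83  90  92  91  91  90  90  89  90  88  91  91  92  91  91  90  92  90  91  91
314  73  74  74  72  75  75  76  79  80  85 108 113 105  87  89  89  89  91  90  88  89  89  91  92  91  92  91  90  90  90  90  92
315  71  73  73  74  74  75  74  76  78  86 105 116 115 102  86  90  91  91  87  89  89  88  90  89  91  92  92  91  91  90  89  90
316  65  72  73  74  73  74  74  73  77  80  97 116 116 103  82  90  89  89  89  88  87  89  89  89  89  90  89  91  92  90  89  90
317  57  67  71  74  72  74  74  75  74  77  91 112 116 105  82  89  89  90  90  90  90  91  87  88  89  88  88  90  88  87  87  89

[... 2731 characters left out ...]
 132 132 131 129 128 129 131 132 133 128
339  55  54  55  57  55  58  60  96 131 128 128 128 127 128 127 128 128 127 127 128 128 129 132 131 132 132 132 124 111 110  97  84
340  54  55  56  53  57  57  57  84 124 129 128 126 128 127 128 130 128 129 129 127 130 132 128 119 112 105  93  89  82  82  78  73
341  58  54  54  55  58  58  58  75 113 131 128 126 126 127 129 129 131 128 117 110 105  92  91  82  77  83  77  78  78  77  77  79
342  55  56  54  55  55  59  59  59  95 131 129 129 126 115 108 107  97  87  80  84  81  76  77  75  77  79  80  80  81  80  78  79
343  55  55  56  56  56  59  60  57  76 104 105  95  90  85  83  82  78  75  74  76  77  77  78  80  82  80  78  81  79  78  78  79
```

drive_tool(motion=[[-2.4, 0, -3.4, 0], [-2.2, 0, -3.6, 0], [-2, 0, -3.7, 0], [-1.8, 0, -3.9, 0], [-1.6, 0, -3.9, 0], [-1.4, 0, -4, 0], [0, 0, 0, 0]])

```text
clock: 26.45
position: [383.8, -245.2, 131.8]
ee_rot: [-0.705, 0.055, 0.705, 0.055]
contact_force: [-3.9, 0.8, -0.7]
gripper_width: 15.1
```

drive_tool(motion=[[-1.2, 0, -4.1, 0], [-0.9, 0, -4.2, 0], [-0.8, 0, -4.2, 0], [-0.7, 0, -4.3, 0], [-0.3, 0, -4.3, 0], [0, 0, -4.3, 0], [0, 0, -3.5, 0], [0, 0, -3.4, 0], [0, 0, 0, 0]])

```text
clock: 27.2
position: [416.5, -250.5, 135.9]
ee_rot: [0.705, -0.055, -0.705, -0.054]
contact_force: [-3.9, 0.9, 0.7]
gripper_width: 15.0
```

Run:
```python
from h import *
to_tool([412.4,-249.6,136.8],-98.9)
s=arm.get_image("side");cv2.imwrite("pics/s14.png",s[:,:,::-1])
g=cv2.cvtColor(s,cv2.COLOR_RGB2GRAY)
print("     "+" ".join(f"{x:3d}" for x in range(292,322)))
for y in range(290,342): print(y," ".join(f"{v:3d}" for v in g[y,292:322]))
```

```text
t 27.20 pos [ 416.5 -250.5  135.9] yaw_y -98.8 j [-0.21  0.22 -0.43  0.   -0.92  1.62] F [-3.9  0.9  0.7] w 15.0
x axis [ 0.001 -0.001 -1.   ] shift [-0.9 -0.2  4.2] spin 0.1
     292 293 294 295 296 297 298 299 300 301 302 303 304 305 306 307 308 309 310 311 312 313 314 315 316 317 318 319 320 321
290  58  59  58  59  57  60  53  35  30  72  99  80  29  21  22  24  27  25  24  21  64  89  64  81  98  98  96  97  95  95
291  58  57  61  60  56  59  59  47  36  71 105 100  56  18  22  24  26  25  24  19  62  91  61  74  98  96  95  97  97  96
292  59  60  59  58  59  59  59  56  52  76 112 105  57  22  22  26  26  27  23  22  63  90  63  75  98  95  95  95  96  95
293  60  59  58  59  58  61  58  58  54  78 114 103  56  21  26  23  25  24  24  22  63  89  63  61  80  96  96  97  95  95
294  59  59  58  59  60  58  60  58  56  77 112 103  54  19  23  28  29  24  23  20  62  91  67  55  73  97  97  97  98  95
295  58  59  59  59  60  58  59  59  55  76 110 104  56  22  23  25  24  26  23  19  62  96  77  57  76  98  96  95  96  96
296  59  59  59  59  58  58  60  62  59  77 108 104  54 
[... 4947 characters left out ...]
 130 131 128 129 129 110  77  76  97 124 122 121 124 126 134 131 131 132 130 130
337  75 115 131 131 130 129 128 127 130 130 130 132 129 131 133 131 124 125 128 132 131 132 133 132 130 131 130 130 132 132
338  72 110 134 130 131 130 130 128 128 129 131 130 129 132 132 134 136 134 133 132 130 132 134 136 134 130 118 112 109  99
339  60  99 134 132 130 129 130 130 131 130 130 131 130 130 130 132 134 134 134 133 133 125 113 110  98  87  88  85  85  81
340  56  85 125 132 130 130 129 129 129 129 131 130 130 130 131 133 129 121 112 107  94  91  85  84  80  75  79  80  81  79
341  60  76 113 132 129 128 129 130 132 133 132 129 119 113 106  93  92  84  79  83  76  80  79  79  79  80  80  82  79  81
```

drive_tool(motion=[[0, 0, 2, 0], [0, 0, 1.9, 0], [0, 0, 0, 0], [5, 0, 0, 0], [8, 0, 0, 0], [8, 0, 0, 0], [8, 0, 0, 0], [8, 0, 0, 0], [0, 0, 0, 0]])

```text
clock: 28.0
position: [410.1, -249.1, 96.3]
ee_rot: [-0.704, 0.054, 0.706, 0.055]
contact_force: [0.4, -0.3, -0.5]
gripper_width: 15.1
```

drive_tool(motion=[[3, 0, 0, 0], [3, 0, 0, 0], [2, 0, 0, 0], [0, 0, 0, 0], [0, 0, 0, 0]])

```text
clock: 28.42
position: [411.6, -249.6, 90.7]
ee_rot: [0.705, -0.055, -0.705, -0.055]
contact_force: [0.6, 1.1, -0.5]
gripper_width: 15.4
```

drive_tool(motion=[[1, 0, 0, 0], [0.8, 0, 0, 0], [0, 0, 0, 0], [0, 0, 0, 0]])

```text
clock: 28.75
position: [411.5, -249.6, 88.9]
ee_rot: [0.705, -0.055, -0.705, -0.055]
contact_force: [-0.6, -0.0, -1.2]
gripper_width: 14.9
```

drive_tool(motion=[[0, 0, 0, 0], [0, 0, 0, 0], [0, 0, 0, 0], [0, 0, 0, 0], [0, 0, 0, 0], [0, 0, 0, 0]], grip=45)

```text
clock: 29.25
position: [411.5, -249.6, 88.9]
ee_rot: [0.705, -0.055, -0.705, -0.055]
contact_force: [0.2, -0.2, -0.5]
gripper_width: 44.9
```

drive_tool(motion=[[-5, 0, 0, 0], [-10, 0, 0, 0], [-20, 0, 0, 0], [-30, 0, 0, 0], [-30, 0, 0, 0], [-30, 0, 0, 0], [0, 0, 30, 0], [0, 0, 30, 0], [0, 0, 0, 0]])

```text
clock: 30.0
position: [347.8, -239.2, 214.4]
ee_rot: [-0.705, 0.055, 0.705, 0.056]
contact_force: [-0.6, 0.2, -0.5]
gripper_width: 45.3
```

Run:
```python
from h import *
to_tool([412.4,-249.6,136.8],-98.9)
s=arm.get_image("side");t=arm.get_image("top");cv2.imwrite("pics/s15.png",s[:,:,::-1]);cv2.imwrite("pics/t15.png",t[:,:,::-1])
a=cv2.imread("pics/side0.png").astype(int);b=s[:,:,::-1].astype(int)
d=np.abs(a-b).max(2)
print("diff stylus/rack box",(d[295:365,285:375]>25).sum(),"driver",(d[285:330,343:365]>25).sum(),"cover",(d[186:218,225:275]>25).sum())
ys,xs=np.where(d[295:365,285:375]>25); print(list(zip(xs+285,ys+295))[:40])
g=cv2.cvtColor(s,cv2.COLOR_RGB2GRAY);g0=cv2.imread("pics/side0.png",0)
for y in list(range(296,338,4)): print(y,*g[y,296:318],"|",*g0[y,296:318])
t0=cv2.imread("pics/top0.png").astype(int);dt=np.abs(t0-t[:,:,::-1].astype(int)).max(2)
print("top: cover",(dt[238:305,120:186]>25).sum(),"rack",(dt[245:318,385:420]>25).sum())
```

```text
t 30.00 pos [ 347.8 -239.2  214.4] yaw_y -98.9 j [-0.22  0.02 -0.44 -0.   -1.11  1.63] F [-0.6  0.2 -0.5] w 45.3
x axis [-0.     0.002 -1.   ] shift [ 77.5   0.4 -65.5] spin -0.0
diff stylus/rack box 224 driver 0 cover 247
[(np.int64(285), np.int64(295)), (np.int64(286), np.int64(295)), (np.int64(285), np.int64(296)), (np.int64(286), np.int64(296)), (np.int64(285), np.int64(297)), (np.int64(286), np.int64(297)), (np.int64(285), np.int64(298)), (np.int64(286), np.int64(298)), (np.int64(287), np.int64(298)), (np.int64(303), np.int64(298)), (np.int64(285), np.int64(299)), (np.int64(286), np.int64(299)), (np.int64(285), np.int64(300)), (np.int64(286), np.int64(300)), (np.int64(287), np.int64(300)), (np.int64(308), np.int64(300)), (np.int64(285), np.int64(301)), (np.int64(286), np.int64(301)), (np.int64(287), np.int64(301)), (np.int64(300), np.int64(301)), (np.int64(308), np.int64(301)), (np.int64(285), np.int64(302)), (np.int64(286), np.int64(302)), (np.int64(287), np.int64(302)), (np.int64(288), np.int64(302)), (np.int64(300), np.int64(302)), (np.int64(285), np.int64(303)), (np.int64(28
[... 1362 characters left out ...]
 69 75 86 86 85 84 83 83 85
324 87 86 94 100 77 60 73 74 74 73 74 74 70 96 132 130 130 131 131 130 129 130 | 82 82 89 102 88 55 63 69 69 71 70 71 70 76 103 126 124 125 127 125 123 125
328 129 129 129 128 98 60 72 73 75 73 75 73 70 82 112 131 130 130 131 129 130 130 | 123 122 125 126 109 72 60 70 72 72 71 70 70 71 93 124 125 125 125 125 124 125
332 130 129 120 106 123 104 67 72 73 73 74 70 72 98 119 116 121 133 131 132 130 128 | 124 123 111 95 119 109 84 69 71 70 68 76 86 102 118 104 95 129 127 128 125 124
336 127 129 129 126 116 94 79 83 82 82 82 76 95 123 126 130 128 129 130 131 129 129 | 122 122 124 124 122 108 98 91 76 75 83 88 97 117 123 124 124 123 126 126 124 125
top: cover 0 rack 1531
```

Run:
```python
from h import *
a=cv2.imread("pics/t7.png").astype(int);b=cv2.imread("pics/t15.png").astype(int)
d=np.abs(a-b).max(2)[200:300,213:310];print("console diff",(d>35).sum())
hs=[cv2.cvtColor(x.astype(np.uint8),cv2.COLOR_BGR2HSV) for x in(a,b)]
for h in hs:
    m=cv2.inRange(h[215:290,230:300],(40,60,100),(85,255,255));m=max(cv2.findContours(m,0,1)[0],key=cv2.contourArea);print(cv2.minAreaRect(m))
print(arm.read_state()["joint_vel"].round(3))
arm.job_done()
```

```text
console diff 673
((28.0, 21.5), (13.0, 24.0), 90.0)
((28.0, 21.5), (13.0, 24.0), 90.0)
[ 0.004  0.039  0.034  0.007  0.007 -0.   ]
the job is handed in; nothing more can be done
```

I turned the panel to face the robot, pressed the reset button and put the stylus back, then handed the job in at about 30 s of the 67 s allowed. `job_done` gives no verdict.

**Turntable:** I turned it about 130° by its handle, with at most about 5 N on the tool. The panel then faced the robot's edge to within roughly 2°. The display had not moved in the top view just before hand-in.

**Pressing the button:** The drive cannot tilt the tool, so I leaned the stylus in the jaws by levering its tip in the block's end hole. It was meant to lean 32°, but the images suggest it reached only about 22–27°, so its shaft was not quite parallel to the hole. The push itself went along the hole's axis.
- The button's spring was felt from about 2 N up to 6 N.
- The force then rose sharply at the hard stop, to about 12 N.
- I held it there for about 1.5 s and withdrew the same way.

**Putting the stylus back:** I levered it upright in its original end hole, lowered it and released it.

**Last checks:**
- **Stylus:** in the side view it is within about 1 pixel of its starting place and upright to within about 1°.
- **Screwdriver:** no change in the side view.
- **Cover:** no change in the top view. The side view did show changed pixels around it, which I put down to the arm and its shadow.
- **Console:** comparing whole top-view images around it flagged 673 changed pixels. I did not trace these and also put them down to the arm and its shadow.
- **Not confirmed:** I did not see the button sprung back. I also did not measure how far down the stylus sits, only how it looks in the image. The 12-picture viewing limit was used up before the press, so every check after that used pixel values and force readings.

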